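# Nest the mixing beakers

### The arm

A 6-joint arm with a two-finger parallel gripper is mounted at the origin on a cart in front of the work surface, level with it; the furniture and walls round the work are solid. World frame = base frame: x ahead of the robot, y to its left, z up, the work surface at z = 0. Lengths are in m, angles in degrees, forces in N, time in s.
With the tool pointing down it reaches from about 0.325 to 0.85 m from the base axis. Payload 4.4 kg.
Tool frame: the origin (TCP) lies midway between the tips of the shut fingers; the grasp point (between the pads) lies 19 mm behind it; z points along the fingers, y is the direction in which the jaws open and shut (so a half turn about z gives the same grasp; the last joint's range is limited). The gripper opens to 94 mm and grips with 3 to 60 N. Pads are 16 mm wide; open, the fingers measure 119 mm over their backs; the gripper's body (75 mm by 177 mm) begins 78 mm behind the grasp point.
Start: joints at [-82.363, 11.837, 88.321, -0, 79.842, -8.623], TCP at [0.161, -0.552, 0.205] pointing down, gripper open.
Joint ranges: [-156.59, 156.59], [-49.26, 127.26], [12.9, 141.05], [-63.56, 243.56], [4.71, 150.69], [-161.64, 161.64]. Speed limits (degrees/s): [159.86, 159.86, 180, 180, 180, 180].

### API

Orientations are given as a 3x3 rotation matrix whose columns are the frame's x, y, z axes.
In Python, from rig import r gives the robot as it stands. The module is installed in compiled form; this text tells all that it offers.
- The arm moves only by the shell command python3 -m inch 'ROWS'. ROWS is JSON, a list of rows, each a list of 7 numbers: the shift along the tool's x, y, z in mm, then the turn, a rotation vector about the tool's x, y, z in degrees, then the gripper's target within -1 to 1 (shut at 1, half-way at 0, fully open at -1). A call has 1 to 8 rows; each row shifts and turns the pose as measured when the row begins, along the tool's axes as they then stand; what a row does not reach is not made up. A row lasts 1/8 s, in which the tool goes at most 62.5 mm and 10.7 degrees, less where a joint would pass 70% of its speed; a pose out of reach is approached as far as the arm can. A call is refused whole if a number of a shift passes 62.5 or a number of a turn 10.7, either way. A call with a gripper value outside its range is refused whole. The fingers move at their own pace and stop on an object; the grip force is fixed at half the most. Time passes only in rows, so rows that do not move let the fingers close. It gives the time, the measured TCP pose, the force and the opening at its end, in the units of the state.
- r.get_state(): the state, without advancing time (a new reading comes with each control period).
- r.get_image(name): name is "side" or "top"; returns (picture, depth): 480x640x3 uint8, red, green, blue; 480x640 float32, m along the optical axis (not along the pixel's ray), 0 where there is no reading.
- r.get_calibration(name): a dict with "fx", "fy", "cx", "cy" (pixels), "eye" and "attitude" of the camera in the world. Camera axes: x right, y down, z forward; pixel columns grow to the right and rows downward; lengths in m; the calibration is good to about 2 mm. A picture is of the moment at which its call begins. get_calibration takes no time and is no camera call.
- r.hand_in(): hands the job in, once; it reports no verdict.
The state is a dict: "t": time; "qpos": joint angles; "dq": joint speeds; "effort": joint torques, N m; "ee_pos": TCP position; "eef_rot": TCP orientation; "ft_force": force on the tool from outside, world axes, zero at the start; "wrist_torque": the same for the moment, N m; "opening": finger opening in m.
Only numpy, scipy, OpenCV 4.12 (cv2) and the standard library are available. Lean on these libraries where they do the work, as an engineer would, in place of code of your own. Each camera call takes 0.05 s, during which the arm holds its last target. There are 200 camera calls.

### The job

Put the washed steel mixing beakers away as one nest: lift the middle-sized beaker out of the sloping draining caddy and stand it inside the wide low one, then stand the tall slim beaker inside the middle one, each upright and right down on the floor of the one that holds it. Set them down rather than dropping them, leave the wide beaker about where it stands on its own foot, and do not knock the pigment jar or the cork pad about.

Things in the scene. Friction and masses are not known exactly. Their poses are not given: they have to be found in the camera images.
- wide_beaker_mid (a point): Centre (20 mm above the foot, on the axis) of the wide low steel beaker, loose and upright on the worktop. Height 40 mm, outer diameter 68 mm at the foot, 80 mm at the rim, wall 3 mm, inner floor 3 mm above the foot. z: its axis, towards the mouth.
- mid_beaker_mid (a point): Centre (39 mm above the foot, on the axis) of the middle steel beaker. Height 78 mm, outer diameter 56 mm at the foot, 64 mm at the rim (straight taper), wall 2.5 mm, inner floor 3 mm above the foot. z: its axis, towards the mouth. It starts leaning 30 degrees in a caddy pocket, mouth up and to the robot's right, its y axis level along the pockets. In the wide one it has 3 mm play all round.
- slim_beaker_mid (a point): Centre (57 mm above the foot, on the axis) of the tall slim steel beaker. Height 114 mm, outer diameter 44 mm at the foot, 52 mm at the rim (straight taper), wall 2.5 mm. Axes and lean as for the middle beaker; it starts in the caddy's other pocket. Seated in the middle one it has 3 mm play all round.
- caddy: Fixed sloping caddy of light wood, 190 mm wide (its y), 110 mm deep, under 90 mm high; origin on the worktop under its middle, z up, -x side to the robot's right, so the pockets stand in a row away from it. Two open pockets, 70 mm (y) by 66 mm inside, 35 mm deep, centres 55 mm either side of the middle, lean 30 degrees towards -x; the middle of their floors is 34 mm above the worktop.
- pigment_jar: Bystander: small clear jar with a black lid, 52 mm across and 62 mm tall, loose; origin under its middle, on the worktop.
- cork: Bystander: plain cork block 56 x 80 x 20 mm, loose; origin under its middle, on the worktop.

How it is judged (in metres and radians):
On the way, in this order (a step that is already met when the one before it is completed fails the run):
1. the middle beaker stands inside the wide one, on its floor (horizontal distance between mid_beaker_mid and wide_beaker_mid below 0.008 m and z of mid_beaker_mid in the frame of wide_beaker_mid between 0.017 and 0.027 m and angle between mid_beaker_mid's own z axis and vertical below 0.12 rad), for 0.2 s.
2. the slim beaker stands inside the middle one, on its floor, with the middle one still inside the wide one (all of step 1 and horizontal distance between slim_beaker_mid and mid_beaker_mid below 0.008 m and z of slim_beaker_mid in the frame of mid_beaker_mid between 0.016 and 0.026 m and angle between slim_beaker_mid's own z axis and vertical below 0.12 rad), for 0.2 s.
At the end, for the whole second after the job is handed in: Slim beaker inside middle beaker inside wide beaker: each centred within 8 mm on the one that holds it, within 5 mm of resting on its floor and upright within 0.12 rad; the wide beaker standing flat on the worktop within 50 mm of where it started; all at rest and let go (all of step 2 and height (world z) of wide_beaker_mid below 0.024 m and angle between wide_beaker_mid's own z axis and vertical below 0.06 rad and distance of wide_beaker_mid from where it was at the start of the episode below 0.05 m and linear speed of each of wide_beaker, mid_beaker, slim_beaker below 0.02 m/s); the robot touches nothing.
It fails at once if the middle beaker is dropped (falls free, faster than 0.6 m/s) (contact force between mid_beaker and anything else below 0.02 N and linear speed of mid_beaker above 0.6 m/s).
It fails at once if the slim beaker is dropped (falls free, faster than 0.6 m/s) (contact force between slim_beaker and anything else below 0.02 N and linear speed of slim_beaker above 0.6 m/s).
It fails at once if the pigment jar is pushed more than 40 mm or knocked over (distance of pigment_jar from where it was at the start of the episode above 0.04 m or angle between pigment_jar's own z axis and vertical above 0.6 rad).
It fails at once if the cork pad is pushed more than 40 mm (distance of cork from where it was at the start of the episode above 0.04 m).
It also fails if it takes over 51 s, if anything falls off the work surface, if the arm or the gripper's body presses on something with over 40 N, if the wrist force passes 120 N, or if a joint passes its speed limit or range.

## Working session

There is one attempt and no reset: what is moved stays moved. The work goes in short steps, Python scripts to look and compute and a shell command to move; the robot and the scene stay as the last step left them, time stands still between calls to the robot, and variables do not carry over. Pictures are saved under pics/ and viewed, about 8 in all and at most 12, crops included, and the job is handed in when it is done.

```bash
mkdir -p pics; ls; cat > h.py <<'E'
from rig import r
import numpy as np, cv2
np.set_printoptions(precision=4,suppress=True)
def grab(n,tag):
    im,d=r.get_image(n); np.savez(f'{n}_{tag}.npz',im=im,d=d); cv2.imwrite(f'pics/{n}_{tag}.png',im[:,:,::-1]); return im,d
def pts(n,d):
    c=r.get_calibration(n); v,u=np.mgrid[0:480,0:640]
    P=np.stack([(u-c['cx'])/c['fx']*d,(v-c['cy'])/c['fy']*d,d],-1)
    return P@np.array(c['attitude']).T+np.array(c['eye'])
E
python3 - <<'E'
from h import *
for n in('top','side'):
    print(r.get_calibration(n)); grab(n,'0')
a=[cv2.imread(f'pics/{n}_0.png') for n in('top','side')]
print(r.get_state())
E
```

```text
pics
{'fx': 593.0815866329017, 'fy': 593.0815866329017, 'cx': 322.3393357241526, 'cy': 253.35044024182457, 'eye': array([0.4804, 0.0455, 1.083 ]), 'attitude': array([[ 0.0006, -0.9931,  0.1174],
       [-0.9999, -0.0026, -0.0169],
       [ 0.0171, -0.1173, -0.9929]])}
{'fx': 493.55045925654855, 'fy': 493.55045925654855, 'cx': 313.6932403079228, 'cy': 237.153499403069, 'eye': array([0.4822, 0.7807, 0.6616]), 'attitude': array([[-0.9901, -0.0929,  0.105 ],
       [-0.14  ,  0.6155, -0.7756],
       [ 0.0074, -0.7826, -0.6224]])}
{'t': 0.1, 'qpos': array([-82.363 ,  11.878 ,  88.3957,  -0.0021,  79.8421,  -8.622 ]), 'dq': array([ 0.0579, -0.1474, -0.1619, -0.1075,  0.0858, -0.0332]), 'effort': array([ -0.0011, -37.1869, -28.2294,   0.07  ,   0.0312,  -0.0001]), 'ee_pos': array([ 0.1609, -0.5513,  0.2044]), 'eef_rot': array([[ 0.96  ,  0.28  , -0.0003],
       [ 0.28  , -0.96  ,  0.002 ],
       [ 0.0003, -0.002 , -1.    ]]), 'ft_force': array([-0.6246, -0.3214, -0.1446]), 'wrist_torque': array([-0.0073, -0.0627, -0.0149]), 'opening': 0.09364405367250828}
```

View pics/top_0.png

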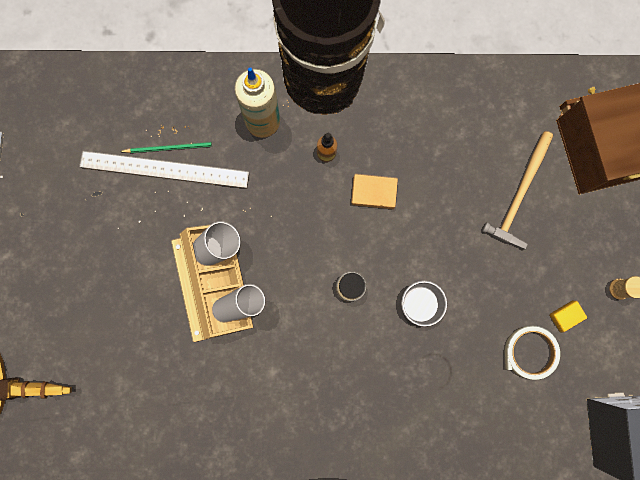

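View pics/side_0.png

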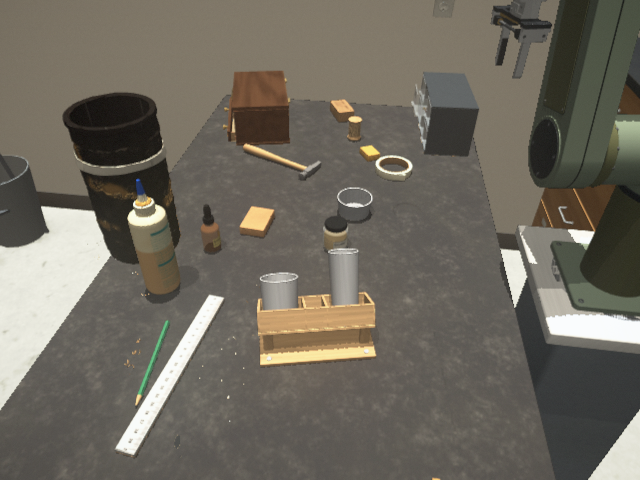

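The top view shows the caddy near (213,283), with the middle beaker's rim near (222,240), the slim one's rim near (250,300), the wide beaker at (424,304), the jar at (351,287) and the cork at (375,191). The side view confirms that mid sits in the far-x pocket and slim in the near one.

```bash
cat > meas.py <<'E'
from h import *
from scipy.optimize import least_squares
P={};I={}
for n in('top','side'):
    z=np.load(f'{n}_0.npz'); P[n]=pts(n,z['d']); I[n]=z['im']; print(n,'bench z',np.median(P[n][...,2][np.abs(P[n][...,2])<.02]))
T=P['top']
def sel(u0,u1,v0,v1): return T[v0:v1,u0:u1].reshape(-1,3)
# wide rim, jar lid, cork
for nm,b,lo,hi in(('wide',(395,455,275,335),.034,.05),('jar',(330,375,265,310),.055,.07),('cork',(345,405,165,215),.014,.026)):
    q=sel(*b); q=q[(q[:,2]>lo)&(q[:,2]<hi)]; xy=q[:,:2].astype(np.float32)
    (c,rad)=cv2.minEnclosingCircle(xy); print(nm,len(q),c,rad,q[:,2].mean())
# caddy yaw from wood mask: rear (high y) edge
hsv=cv2.cvtColor(I['top'],cv2.COLOR_RGB2HSV)
m=(cv2.inRange(hsv,(8,60,90),(30,255,255))>0); m[:, :165]=0; m[:,260:]=0; m[:215]=0; m[350:]=0
m=cv2.morphologyEx(m.astype(np.uint8),cv2.MORPH_OPEN,np.ones((3,3)))>0
q=T[m]; lo=q[:,2]<.02; print('caddy wood n',m.sum(),'z pct',np.percentile(q[:,2],[1,10,50,90,99]))
print('rect all',cv2.minAreaRect(q[:,:2].astype(np.float32)))
# beakers: grey points, both views
pts_={}
for nm,tb,sb in(('mid',(190,245,218,270),(255,303,270,312)),('slim',(205,270,280,328),(325,363,245,308))):
    L=[]
    for n,b in(('top',tb),('side',sb)):
        im=I[n][b[2]:b[3],b[0]:b[1]]; h=cv2.cvtColor(im,cv2.COLOR_RGB2HSV); Q=P[n][b[2]:b[3],b[0]:b[1]]
        k=(h[...,1]<40)&(Q[...,2]>.03); L.append(Q[k]); print(nm,n,k.sum(),'z',np.percentile(Q[k][:,2],[1,50,99]))
    pts_[nm]=L
np.savez('bk.npz',**{f'{a}_{i}':pts_[a][i] for a in pts_ for i in(0,1)})
E
python3 meas.py
```

```text
top bench z -0.001070548661595172
side bench z 6.668776286627986e-05
wide 300 (0.5155258774757385, -0.15152624249458313) 0.040235813707113266 0.039187934177638176
jar 542 (0.5454928278923035, -0.023016082122921944) 0.022953981533646584 0.06077083009184078
cork 1284 (0.722862184047699, -0.06831702589988708) 0.04742681235074997 0.018948627798117495
caddy wood n 4351 z pct [-0.0019  0.0057  0.0377  0.0778  0.0838]
rect all ((0.5663444995880127, 0.17750513553619385), (0.20932984352111816, 0.2354327142238617), 8.57559871673584)
mid top 1285 z [0.0306 0.0739 0.1162]
mid side 1274 z [0.0675 0.0904 0.1165]
slim top 1370 z [0.041  0.095  0.1392]
slim side 1596 z [0.0619 0.1055 0.1405]
```

```bash
cat > fit.py <<'E'
from h import *
from scipy.optimize import least_squares
z=np.load('top_0.npz'); T=pts('top',z['d']); hsv=cv2.cvtColor(z['im'],cv2.COLOR_RGB2HSV)
w=(cv2.inRange(hsv,(8,60,90),(30,255,255))>0); R=np.zeros_like(w); R[222:345,168:258]=1
for lo,hi in((.076,.095),(-.004,.02),):
    q=T[w&R&(T[...,2]>lo)&(T[...,2]<hi)][:,:2].astype(np.float32); rc=cv2.minAreaRect(q); print('rect',lo,len(q),rc)
    # right-hand boundary line: per x-bin max y, robust line
    l=cv2.fitLine(q,cv2.DIST_HUBER,0,.002,.001).ravel(); print(' line yaw',np.degrees(np.arctan2(l[1],l[0])))
B=np.load('bk.npz')
def ax(f,t): return np.array([np.sin(t)*np.sin(f),-np.sin(t)*np.cos(f),np.cos(t)]) # f: yaw of caddy y line
for nm,H,rf,rr,wl in(('mid',.078,.028,.032,.0025),('slim',.114,.022,.026,.0025)):
    for vs in((0,1),(0,),(1,)):
        Q=np.vstack([B[f'{nm}_{i}'] for i in vs])
        def res(p,Q=Q):
            a=ax(p[3],p[4]); d=Q-p[:3]; s=d@a; rad=np.linalg.norm(d-np.outer(s,a),axis=1)
            ro=rf+(rr-rf)*(s/H+.5); out=rad-ro; inn=rad-(ro-wl)
            sd=np.where(np.abs(out)<np.abs(inn),out,inn)
            sd=np.where(np.abs(sd)<np.abs(s+H/2-.003),sd,s+H/2-.003)  # inner floor
            over=np.maximum(np.abs(s)-H/2,0)
            return np.hypot(sd,over)
        c0=Q.mean(0)
        best=None
        for dz in(-.02,0,.02):
            o=least_squares(res,np.r_[c0+[0,0,dz],np.radians(14),np.radians(30)],loss='soft_l1',f_scale=.002)
            if best is None or o.cost<best.cost: best=o
        p=best.x; a=ax(p[3],p[4]); s=(Q-p[:3])@a
        print(nm,vs,'c',p[:3],'yaw,lean',np.degrees(p[3:]),'rms',np.sqrt(np.mean(best.fun**2)),'top s',np.percentile(s,[2,98]),'rim',p[:3]+a*H/2,'foot',p[:3]-a*H/2)
E
python3 fit.py
```

```text
rect 0.076 496 ((0.5577649474143982, 0.2057257741689682), (0.18947939574718475, 0.07661522924900055), 13.538987159729004)
 line yaw 13.44846
rect -0.004 1320 ((0.5612062215805054, 0.2317008674144745), (0.20833933353424072, 0.11324290931224823), 13.80239486694336)
 line yaw 11.177767
mid (0, 1) c [0.6147 0.2153 0.0707] yaw,lean [13.9012 35.8856] rms 0.05817493694955053 top s [-0.0366  0.0385] rim [0.6202 0.1931 0.1023] foot [0.6092 0.2375 0.0391]
mid (0,) c [0.6133 0.2139 0.0684] yaw,lean [18.8191 31.5566] rms 0.08106357049331633 top s [-0.0373  0.0387] rim [0.6199 0.1945 0.1017] foot [0.6067 0.2332 0.0352]
mid (1,) c [0.6187 0.2018 0.0922] yaw,lean [12.6546 46.1397] rms 0.001812108286193565 top s [-0.0394  0.0169] rim [0.6248 0.1744 0.1193] foot [0.6125 0.2292 0.0652]
slim (0, 1) c [0.5123 0.1729 0.0831] yaw,lean [13.9568 32.0899] rms 0.030415408587638103 top s [-0.0461  0.0532] rim [0.5196 0.1435 0.1314] foot [0.505  0.2023 0.0349]
slim (0,) c [0.5124 0.1734 0.0824] yaw,lean [13.1893 31.0866] rms 0.043728873474979946 top s [-0.0524  0.0542] rim [0.5191 0.1448 0.1312] foot [0.5057 0.2021 0.0336]
slim (1,) c [0.5151 0.1617 0.1034] yaw,lean [13.2644 32.5033] rms 0.00765122359993709 top s [-0.0549  0.0298] rim [0.5221 0.1319 0.1515] foot [0.5081 0.1915 0.0553]
```

```bash
cat > rim.py <<'E'
from h import *
B=np.load('bk.npz'); f,t=np.radians(13.6),np.radians(30)
a=np.array([np.sin(t)*np.sin(f),-np.sin(t)*np.cos(f),np.cos(t)]); ey=np.array([np.cos(f),np.sin(f),0]); ex=np.cross(ey,a)
print('axis',a,'ex',ex)
for nm,H,rr in(('mid',.078,.032),('slim',.114,.026)):
    for i in(0,1):
        Q=B[f'{nm}_{i}']; Q=Q[Q[:,2]<.17]; s=Q@a; top=np.percentile(s,98.5)
        q=Q[s>top-.005]; uv=np.c_[q@ex,q@ey].astype(np.float32); c,rad=cv2.minEnclosingCircle(uv)
        rim=c[0]*ex+c[1]*ey+top*a
        print(nm,i,len(q),'r',rad,'want',rr,'rim',rim,'centre',rim-a*H/2,'foot',rim-a*H, 'ext',np.ptp(uv,axis=0))
E
python3 rim.py
```

```text
axis [ 0.1176 -0.486   0.866 ] ex [ 0.2036 -0.8417 -0.5   ]
mid 0 197 r 0.032487690448760986 want 0.032 rim [0.6184 0.1948 0.1012] centre [0.6138 0.2138 0.0674] foot [0.6093 0.2327 0.0336] ext [0.0645 0.063 ]
mid 1 253 r 0.03420061618089676 want 0.032 rim [0.6184 0.196  0.1012] centre [0.6138 0.215  0.0674] foot [0.6092 0.234  0.0337] ext [0.0675 0.0628]
slim 0 176 r 0.026637209579348564 want 0.026 rim [0.5186 0.1445 0.1283] centre [0.5119 0.1722 0.079 ] foot [0.5052 0.1999 0.0296] ext [0.052 0.051]
slim 1 192 r 0.027609510347247124 want 0.026 rim [0.5201 0.1467 0.1286] centre [0.5134 0.1744 0.0792] foot [0.5067 0.2021 0.0298] ext [0.0548 0.0508]
```

Both views agree within about 2 mm, the radii match those given, and the pocket spacing comes out at 109 mm against 110 mm. Next I write a helper that works out the shifts and turns.

```bash
cat > go.py <<'E'
import sys; from h import *
from scipy.spatial.transform import Rotation as Ro
f=np.radians(13.6); t=np.radians(30 if sys.argv[1]=='tilt' else 0)
a=np.array([np.sin(t)*np.sin(f),-np.sin(t)*np.cos(f),np.cos(t)]); y=np.array([np.cos(f),np.sin(f),0]); R=np.c_[np.cross(y,-a),y,-a]
s=r.get_state(); R0=np.array(s['eef_rot']); p=np.array(s['ee_pos']); tgt=np.array(eval(sys.argv[2]))
d=(tgt-p)*1e3
print('t',s['t'],'p',p,'open',s['opening'],'F',s['ft_force'],'q',s['qpos'])
print('turn',Ro.from_matrix(R0.T@R).as_rotvec(degrees=True),'shift now',R0.T@d,'shift after turn',R.T@d)
E
python3 go.py tilt '[.6143+.12*.1176,.2123-.12*.486,.0709+.12*.866]'
```

```text
t 0.1 p [ 0.1609 -0.5513  0.2044] open 0.09364405367250828 F [-0.6246 -0.3214 -0.1446] q [-82.363   11.878   88.3957  -0.0021  79.8421  -8.622 ]
turn [ 22.7415  23.8067 -85.1843] shift now [ 646.2891 -546.0872   30.875 ] shift after turn [483.6337 620.2611 313.4144]
```

```bash
python3 -m inch '[[0,0,-5,2.3,2.4,-8.5,-1],[0,0,-5,2.3,2.4,-8.5,-1],[0,0,-5,2.3,2.4,-8.5,-1],[0,0,-5,2.3,2.4,-8.5,-1],[0,0,-5,2.3,2.4,-8.5,-1]]'; python3 -m inch '[[0,0,-5,2.3,2.4,-8.5,-1],[0,0,-5,2.3,2.4,-8.5,-1],[0,0,-5,2.3,2.4,-8.5,-1],[0,0,-5,2.3,2.4,-8.5,-1],[0,0,-5,2.3,2.4,-8.5,-1]]'; python3 go.py tilt '[.6143+.12*.1176,.2123-.12*.486,.0709+.12*.866]'
```

```text
t: 0.72
ee_pos: [0.1599, -0.5508, 0.2269]
eef_rot: [[0.487, 0.872, 0.039], [0.829, -0.476, 0.293], [0.275, -0.11, -0.955]]
ft_force: [-0.4, 0.0, 0.8]
opening: 0.094
t: 1.35
ee_pos: [0.1588, -0.5601, 0.2469]
eef_rot: [[-0.245, 0.96, -0.134], [0.814, 0.278, 0.51], [0.527, 0.016, -0.85]]
ft_force: [-0.8, -0.6, 0.0]
opening: 0.0939
t 1.35 p [ 0.1588 -0.5601  0.2469] open 0.0938666742846998 F [-0.8161 -0.5562  0.0121] q [-80.9346  35.248   57.3663  -3.3814 119.01   -98.1538]
turn [-0.5297 -1.7984  2.6626] shift now [428.5749 648.5417 362.4993] shift after turn [469.4121 624.3559 354.2886]
```

```bash
python3 -m inch '[[0,0,0,-0.5,-1.8,2.7,-1],[33,45,25,0,0,0,-1],[33,45,25,0,0,0,-1],[33,45,25,0,0,0,-1],[33,45,25,0,0,0,-1],[33,45,25,0,0,0,-1],[33,45,25,0,0,0,-1],[33,45,25,0,0,0,-1]]'; python3 go.py tilt '[.6143+.12*.1176,.2123-.12*.486,.0709+.12*.866]'
```

```text
t: 2.35
ee_pos: [0.4014, -0.2012, 0.2037]
eef_rot: [[-0.195, 0.974, -0.116], [0.841, 0.227, 0.491], [0.505, -0.001, -0.863]]
ft_force: [0.5, -0.5, 0.2]
opening: 0.0944
t 2.35 p [ 0.4014 -0.2012  0.2037] open 0.09436856289239368 F [ 0.5441 -0.5297  0.2379] q [-48.5565  14.315   91.2511  14.0751 101.3384 -62.1629]
turn [ 0.1812 -0.2992 -0.4812] shift now [239.976  301.6038 173.1716] shift after turn [238.331  304.1565 170.9647]
```

```bash
python3 -m inch '[[34,43,25,0,0,-0.5,-1],[34,43,25,0,0,0,-1],[34,43,25,0,0,0,-1],[34,43,25,0,0,0,-1],[34,43,25,0,0,0,-1],[34,43,25,0,0,0,-1],[30,40,20,0,0,0,-1],[4,5,3,0,0,0,-1]]'; python3 go.py tilt '[.6143+.12*.1176,.2123-.12*.486,.0709+.12*.866]'
```

```text
t: 3.35
ee_pos: [0.6322, 0.1704, 0.1697]
eef_rot: [[-0.204, 0.971, -0.122], [0.838, 0.237, 0.491], [0.506, -0.002, -0.863]]
ft_force: [0.1, 1.3, 0.0]
opening: 0.0942
t 3.35 p [0.6322 0.1704 0.1697] open 0.09418459016052372 F [0.063  1.2926 0.0436] q [ -7.1215  27.5718  77.5813  28.1941  87.1189 -25.3514]
turn [-0.1645 -0.3704  0.0519] shift now [-10.4351  -7.5682 -12.0575] shift after turn [-10.5198  -7.5241 -12.0114]
```

```bash
python3 -m inch '[[-10,-7.5,-10,0,-0.4,0,-1],[0,0,0,0,0,0,-1]]'; python3 go.py tilt '[.6143,.2123,.0709]'
```

```text
t: 3.6
ee_pos: [0.6266, 0.1531, 0.1723]
eef_rot: [[-0.203, 0.971, -0.123], [0.843, 0.237, 0.483], [0.499, -0.005, -0.867]]
ft_force: [-0.2, 0.2, 1.0]
opening: 0.0943
t 3.6 p [0.6266 0.1531 0.1723] open 0.094335391156141 F [-0.2387  0.202   1.0498] q [ -8.4446  26.7668  78.25    27.418   87.7683 -26.3234]
turn [-0.3129  0.0899 -0.0211] shift now [  1.8071   2.5587 118.0187] shift after turn [  1.621    1.9148 118.0336]
```

```bash
python3 -m inch '[[1.5,2,20,-0.3,0,0,-1],[0,0,25,0,0,0,-1],[0,0,25,0,0,0,-1],[0,0,20,0,0,0,-1],[0,0,5,0,0,0,-1],[0,0,0,0,0,0,-1]]'; python3 go.py tilt '[.6143,.2123,.0709]'; python3 -c "
from h import *
grab('side','1')"; python3 -c "
import cv2;a=cv2.imread('pics/side_1.png')[150:390,180:460];cv2.imwrite('pics/side_1c.png',cv2.resize(a,None,fx=2,fy=2))"
```

```text
t: 4.35
ee_pos: [0.6181, 0.1915, 0.0912]
eef_rot: [[-0.193, 0.975, -0.107], [0.846, 0.221, 0.485], [0.496, 0.003, -0.868]]
ft_force: [0.3, 0.4, 0.3]
opening: 0.0941
t 4.35 p [0.6181 0.1915 0.0912] open 0.09413141617100651 F [0.2881 0.3503 0.3321] q [ -5.2968  30.3871  83.352   28.9138  77.8337 -27.2259]
turn [ 0.556   0.2434 -0.6559] shift now [ 8.2622  0.8123 28.0813] shift after turn [ 8.1314  1.1788 28.1064]
```

View pics/side_1c.png

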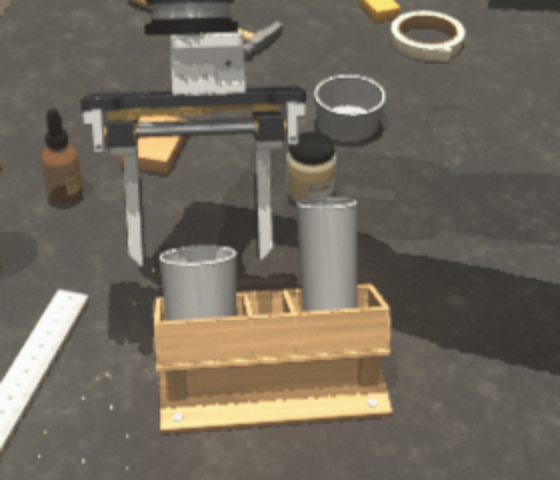

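The fingers, with tips at crop (140,260) and (265,255), straddle the middle beaker's rim at (199,257), and the slim one is clear. I finish the approach and grip.

```bash
python3 -m inch '[[6,0,12,0.5,0,-0.6,-1],[2,1,10,0,0,0,-1],[0,0,6,0,0,0,-1],[0,0,0,0,0,0,-1]]'; python3 go.py tilt '[.6143,.2123,.0709]'
```

```text
t: 4.9
ee_pos: [0.6157, 0.2133, 0.0712]
eef_rot: [[-0.206, 0.972, -0.113], [0.844, 0.235, 0.482], [0.495, 0.004, -0.869]]
ft_force: [0.6, -1.2, -0.1]
opening: 0.0941
t 4.9 p [0.6157 0.2133 0.0712] open 0.09407382318008971 F [ 0.6069 -1.2011 -0.0535] q [ -3.3126  31.9305  83.667   29.3576  75.637  -27.2271]
turn [0.1827 0.3015 0.0849] shift now [-0.7363 -1.5902 -0.0714] shift after turn [-0.7383 -1.5894 -0.0702]
```

```bash
python3 -m inch '[[-0.7,-1.5,0,0,0,0,0],[0,0,0,0,0,0,1],[0,0,0,0,0,0,1],[0,0,0,0,0,0,1],[0,0,0,0,0,0,1],[0,0,0,0,0,0,1]]'; python3 go.py tilt '[.6143,.2123,.0709]'
```

```text
t: 5.65
ee_pos: [0.6149, 0.2117, 0.0711]
eef_rot: [[-0.206, 0.972, -0.112], [0.844, 0.234, 0.482], [0.495, 0.005, -0.869]]
ft_force: [0.7, 0.5, -0.4]
opening: 0.0632
t 5.65 p [0.6149 0.2117 0.0711] open 0.06324872321840735 F [ 0.7325  0.4777 -0.4313] q [ -3.4517  31.7894  83.8879  29.3212  75.5393 -27.3693]
turn [0.2559 0.3549 0.0774] shift now [ 0.5869 -0.4559  0.5298] shift after turn [ 0.583  -0.4543  0.5355]
```

```bash
python3 -m inch '[[0,0,-8,0,0,0,1],[0,0,-15,0,0,0,1],[0,0,-20,0,0,0,1],[0,0,-25,0,0,0,1],[0,0,-25,0,0,0,1],[0,0,-25,0,0,0,1],[0,0,-10,0,0,0,1]]'; python3 go.py up '[.5155,-.1515,.150]'
```

```text
t: 6.52
ee_pos: [0.631, 0.1445, 0.1914]
eef_rot: [[-0.206, 0.972, -0.108], [0.846, 0.233, 0.48], [0.492, 0.007, -0.871]]
ft_force: [0.2, 0.1, -2.4]
opening: 0.0633
t 6.525 p [0.631  0.1445 0.1914] open 0.06327743535152915 F [ 0.16    0.1202 -2.4166] q [ -9.0883  25.6571  77.3143  27.179   89.0149 -26.0612]
turn [  0.4416 -29.4666  -0.0098] shift now [-246.8578 -181.565   -93.4664] shift after turn [-260.5205 -181.8146   41.3897]
```

```bash
python3 -m inch '[[0,0,-3,0,-5,0,1],[0,0,-3,0,-8,0,1],[0,0,0,0,-8,0,1],[0,0,0,0,-7,0,1],[0,0,0,0,0,0,1]]'; python3 go.py up '[.5155,-.1515,.150]'
```

```text
t: 7.15
ee_pos: [0.632, 0.1389, 0.1995]
eef_rot: [[-0.228, 0.974, 0.006], [0.974, 0.228, 0.015], [0.013, 0.009, -1.0]]
ft_force: [-0.9, -0.2, -1.2]
opening: 0.0633
t 7.15 p [0.632  0.1389 0.1995] open 0.06329034734333615 F [-0.8779 -0.2275 -1.1949] q [ 4.308  20.3847 78.2318  0.8147 81.0052 -9.0124]
turn [ 0.5015 -0.7347 -0.4043] shift now [-256.7169 -180.0846   44.6618] shift after turn [-254.8375 -181.4771   49.524 ]
```

```bash
python3 -m inch '[[-20,-14,0,0.5,-0.7,-0.4,1],[-40,-28,4,0,0,0,1],[-45,-32,4,0,0,0,1],[-45,-32,4,0,0,0,1],[-45,-32,4,0,0,0,1],[-30,-20,4,0,0,0,1],[-15,-10,0,0,0,0,1],[0,0,0,0,0,0,1]]'; python3 go.py up '[.5155,-.1515,.105]'
```

```text
t: 8.15
ee_pos: [0.5115, -0.1574, 0.1751]
eef_rot: [[-0.218, 0.976, -0.011], [0.976, 0.218, 0.006], [0.008, -0.009, -1.0]]
ft_force: [0.0, 0.4, -1.7]
opening: 0.0634
t 8.15 p [ 0.5115 -0.1574  0.1751] open 0.06335746728589385 F [ 0.0413  0.4182 -1.663 ] q [-26.3939   9.0692  95.2934   0.0314  76.3507 -38.9971]
turn [-0.5311 -0.4773 -1.0044] shift now [ 4.2855  5.8841 70.1006] shift after turn [ 4.7713  5.3136 70.1148]
```

```bash
python3 -m inch '[[4.5,5.5,15,-0.5,-0.5,-1,1],[0,0,22,0,0,0,1],[0,0,20,0,0,0,1],[0,0,8,0,0,0,1],[0,0,0,0,0,0,1],[0,0,0,0,0,0,1]]'; python3 go.py up '[.5155,-.1515,.105]'; python3 - <<'E'
from h import *
for n in('top','side'): grab(n,'2')
a=cv2.imread('pics/side_2.png')[110:270,260:460]; b=cv2.imread('pics/top_2.png')[224:384,330:530]
cv2.imwrite('pics/c2.png',cv2.resize(np.hstack([a,b]),None,fx=2,fy=2,interpolation=cv2.INTER_CUBIC))
E
```

```text
t: 8.9
ee_pos: [0.5145, -0.1534, 0.1094]
eef_rot: [[-0.23, 0.973, 0.001], [0.973, 0.23, 0.003], [0.003, 0.001, -1.0]]
ft_force: [0.3, -0.7, -1.1]
opening: 0.0634
t 8.9 p [ 0.5145 -0.1534  0.1094] open 0.0633716120920124 F [ 0.3045 -0.677  -1.0562] q [-25.9505  12.9853  99.0702   0.1753  67.9829 -39.3262]
turn [ 0.0736 -0.1499 -0.29  ] shift now [1.6152 1.4577 4.4217] shift after turn [1.6193 1.4716 4.4156]
```

View pics/c2.png

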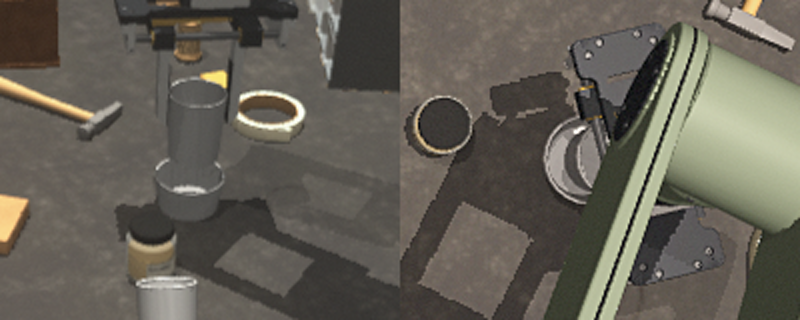

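The left crop shows the held middle beaker hanging upright (rim at crop (197,88)) just above the wide one (190,180). I measure both axes from the depth points by height slice.

```bash
cat > sl.py <<'E'
import sys; from h import *
from scipy.optimize import least_squares
def axis(n,tag,box,slices,rad,c0):
    z=np.load(f'{n}_{tag}.npz'); Q=pts(n,z['d'])[box[2]:box[3],box[0]:box[1]]; h=cv2.cvtColor(z['im'],cv2.COLOR_RGB2HSV)[box[2]:box[3],box[0]:box[1]]
    Q=Q[(h[...,1]<60)&(np.hypot(Q[...,0]-c0[0],Q[...,1]-c0[1])<.05)]
    for lo,hi in slices:
        q=Q[(Q[:,2]>lo)&(Q[:,2]<hi)]; q=q[q[:,1]>c0[1]+.004]
        if len(q)<12: print(lo,'few',len(q)); continue
        zz=q[:,2]; o=least_squares(lambda c:np.hypot(q[:,0]-c[0],q[:,1]-c[1])-rad(zz),c0,loss='soft_l1',f_scale=.001)
        print(n,tag,lo,len(q),o.x,'rms',np.sqrt(np.mean(o.fun**2)))
E
python3 - <<'E'
from sl import *
w=lambda z:.034+.006*z/.04
for tag in('0','2'): axis('side',tag,(325,385,180,225),[(.006,.02),(.02,.036)],w,(.5155,-.1515))
F=.1094-.043
axis('side','2',(335,380,140,200),[(F+.005,F+.02),(F+.02,F+.035),(F+.035,F+.05),(F+.05,F+.065),(F+.065,F+.076)],lambda z:.028+.004*(z-F)/.078,(.5155,-.1515))
z=np.load('side_2.npz');Q=pts('side',z['d'])[140:200,335:380];k=(np.hypot(Q[...,0]-.5145,Q[...,1]+.1534)<.034)&(Q[...,2]>.05);print('z range',np.percentile(Q[k][:,2],[.5,2,50,98,99.5]))
E
```

```text
side 0 0.006 140 [ 0.5167 -0.1512] rms 0.0011590910360687182
side 0 0.02 159 [ 0.5167 -0.1514] rms 0.0011636183862317143
side 2 0.006 133 [ 0.5167 -0.1513] rms 0.0012326480466770832
side 2 0.02 168 [ 0.5166 -0.1514] rms 0.001197427838560681
side 2 0.0714 137 [ 0.5151 -0.153 ] rms 0.0013757535238366246
side 2 0.0864 150 [ 0.5149 -0.1533] rms 0.001396291201076655
side 2 0.1014 169 [ 0.5153 -0.1535] rms 0.001964947217217685
side 2 0.1164 201 [ 0.5158 -0.1531] rms 0.0038607148915641787
side 2 0.13140000000000002 156 [ 0.5156 -0.1533] rms 0.0036954075797980884
z range [0.066  0.0677 0.1202 0.157  0.1739]
```

```bash
python3 -m inch '[[1.5,2,6,0,-0.1,-0.3,1],[0,0,8,0,0,0,1],[0,0,0,0,0,0,1],[0,0,0,0,0,0,1]]'; python3 go.py up '[.5161,-.1515,.047]'
```

```text
t: 9.5
ee_pos: [0.517, -0.1514, 0.0955]
eef_rot: [[-0.236, 0.972, 0.003], [0.972, 0.236, 0.0], [-0.001, 0.003, -1.0]]
ft_force: [0.1, 0.3, -1.5]
opening: 0.0637
t 9.5 p [ 0.517  -0.1514  0.0955] open 0.06370363120960905 F [ 0.1301  0.259  -1.5102] q [-25.586   14.1139  99.5417   0.0892  66.195  -39.2808]
turn [0.1674 0.0313 0.0589] shift now [ 0.1823 -1.0349 48.4775] shift after turn [ 0.1548 -0.8934 48.4804]
```

```bash
python3 -m inch '[[0,-1,10,0.2,0,0,1],[0,0,12,0,0,0,1],[0,0,8,0,0,0,1],[0,0,4,0,0,0,1],[0,0,0,0,0,0,1]]'; python3 go.py up '[.5161,-.1515,.047]'
```

```text
t: 10.12
ee_pos: [0.5154, -0.1515, 0.0583]
eef_rot: [[-0.236, 0.972, -0.002], [0.972, 0.236, -0.0], [0.0, -0.002, -1.0]]
ft_force: [0.5, -0.3, -1.2]
opening: 0.0633
t 10.125 p [ 0.5154 -0.1515  0.0583] open 0.06330015519243476 F [ 0.5109 -0.3163 -1.2286] q [-25.5822  17.1019 100.8678  -0.0601  62.1362 -39.2035]
turn [-0.1156 -0.0256  0.0494] shift now [-0.1588  0.724  11.323 ] shift after turn [-0.1531  0.7013 11.3245]
```

Inside the rim with no contact. I go on down slowly.

```bash
python3 -m inch '[[0,0.7,5,-0.1,0,0,1],[0,0,3,0,0,0,1],[0,0,0,0,0,0,1]]'; python3 -m inch '[[0,0,2.5,0,0,0,1],[0,0,0,0,0,0,1]]';python3 -m inch '[[0,0,1.5,0,0,0,1],[0,0,0,0,0,0,1]]'; python3 go.py up '[.5161,-.1515,.046]'
```

```text
t: 10.5
ee_pos: [0.5167, -0.1516, 0.0504]
eef_rot: [[-0.236, 0.972, 0.001], [0.972, 0.236, -0.0], [-0.0, 0.001, -1.0]]
ft_force: [0.1, -0.4, -0.6]
opening: 0.0634
t: 10.75
ee_pos: [0.517, -0.1518, 0.0481]
eef_rot: [[-0.236, 0.972, 0.002], [0.972, 0.236, -0.001], [-0.001, 0.001, -1.0]]
ft_force: [1.3, -0.2, -1.7]
opening: 0.0635
t: 11.0
ee_pos: [0.5177, -0.1521, 0.0479]
eef_rot: [[-0.236, 0.972, 0.003], [0.972, 0.236, -0.001], [-0.002, 0.003, -1.0]]
ft_force: [0.8, -0.6, -1.6]
opening: 0.0635
t 11.0 p [ 0.5177 -0.1521  0.0479] open 0.0634677589486189 F [ 0.7611 -0.5877 -1.5941] q [-25.5676  18.068  101.0822   0.0134  60.6737 -39.2272]
turn [0.1439 0.1023 0.0531] shift now [ 0.9302 -1.4544  1.8876] shift after turn [ 0.9255 -1.4505  1.8929]
```

```bash
python3 -m inch '[[0.5,-1,2,0.1,0.1,0,1],[0,0,0,0,0,0,1]]';python3 -m inch '[[0,0,2,0,0,0,1],[0,0,0,0,0,0,1]]'; python3 go.py up '[.5161,-.1515,.046]'
```

```text
t: 11.25
ee_pos: [0.5183, -0.1523, 0.0479]
eef_rot: [[-0.236, 0.972, 0.004], [0.972, 0.236, -0.001], [-0.002, 0.004, -1.0]]
ft_force: [-0.1, 1.2, -1.5]
opening: 0.0634
t: 11.5
ee_pos: [0.5187, -0.1525, 0.0478]
eef_rot: [[-0.236, 0.972, 0.004], [0.972, 0.236, -0.001], [-0.002, 0.004, -1.0]]
ft_force: [-0.2, -0.3, -2.2]
opening: 0.0632
t 11.5 p [ 0.5187 -0.1525  0.0478] open 0.06321800748104318 F [-0.237  -0.3192 -2.1973] q [-25.5805  18.1429 100.9928   0.0371  60.622  -39.2606]
turn [0.2081 0.1281 0.062 ] shift now [ 1.6    -2.2796  1.7959] shift after turn [ 1.5935 -2.2748  1.8077]
```

```bash
python3 -m inch '[[1.5,-2.2,3,0.2,0.1,0,1]]';  python3 - <<'E'
from sl import *
for n in('side',): grab(n,'3')
a=cv2.imread('pics/side_3.png')[130:250,280:430]
cv2.imwrite('pics/c3.png',cv2.resize(a,None,fx=4,fy=4,interpolation=cv2.INTER_CUBIC))
w=lambda z:.034+.006*z/.04
axis('side','3',(325,385,180,225),[(.006,.02),(.02,.036)],w,(.5155,-.1515))
F=.003
axis('side','3',(335,380,140,210),[(.045,.055),(.055,.065),(.065,.078)],lambda z:.028+.004*(z-F)/.078,(.5155,-.1515))
Q=pts('side',np.load('side_3.npz')['d'])[140:210,335:380];k=(np.hypot(Q[...,0]-.5165,Q[...,1]+.152)<.034)
print('z',np.percentile(Q[k][:,2],[90,95,98,99]))
E
```

```text
t: 11.62
ee_pos: [0.5188, -0.1524, 0.0475]
eef_rot: [[-0.236, 0.972, 0.005], [0.972, 0.236, -0.002], [-0.003, 0.005, -1.0]]
ft_force: [-1.4, 2.6, 20.4]
opening: 0.0638
side 3 0.006 133 [ 0.5166 -0.1512] rms 0.0012909059329357275
side 3 0.02 187 [ 0.5169 -0.1516] rms 0.004213710996154372
side 3 0.045 109 [ 0.5196 -0.1519] rms 0.002170874358509893
side 3 0.055 122 [ 0.5198 -0.152 ] rms 0.0038635160291097446
side 3 0.065 158 [ 0.5198 -0.152 ] rms 0.0039482217973944925
z [0.1837 0.1883 0.1925 0.1935]
```

View pics/c3.png

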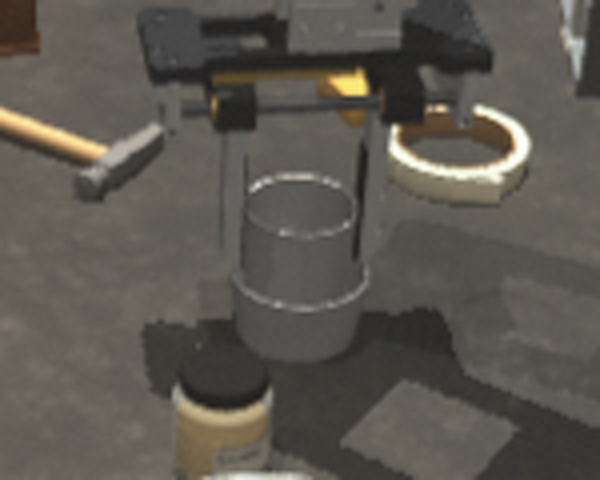

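```bash
python3 - <<'E'
from h import *
Q=pts('side',np.load('side_3.npz')['d'])
for v in range(184,194): print(v,Q[v,353:357:3])
q=Q[165:195,338:372].reshape(-1,3); k=(np.abs(np.hypot(q[:,0]-.5196,q[:,1]+.152)-.031)<.003)&(q[:,2]<.1); print(np.percentile(q[k][:,2],[50,90,95,98]))
E
python3 -m inch '[[0,-2,-4,0.2,0.1,0,1],[0,-1,0,0,0,0,1]]'; python3 go.py up '[.5163,-.1515,.047]'
```

```text
184 [[ 0.5229 -0.1791  0.0568]
 [ 0.5161 -0.18    0.0569]]
185 [[ 0.5227 -0.1783  0.0546]
 [ 0.5159 -0.1777  0.0557]]
186 [[ 0.5226 -0.1785  0.0518]
 [ 0.5158 -0.1799  0.0516]]
187 [[ 0.5224 -0.179   0.0488]
 [ 0.5156 -0.1799  0.0489]]
188 [[ 0.5222 -0.1776  0.047 ]
 [ 0.5155 -0.181   0.0455]]
189 [[ 0.5196 -0.1194  0.0818]
 [ 0.5133 -0.1223  0.0806]]
190 [[ 0.5196 -0.122   0.0775]
 [ 0.5131 -0.1195  0.0798]]
191 [[ 0.5194 -0.1197  0.0765]
 [ 0.513  -0.1219  0.0757]]
192 [[ 0.5193 -0.1217  0.0727]
 [ 0.5129 -0.1227  0.0726]]
193 [[ 0.5192 -0.1224  0.0696]
 [ 0.5128 -0.125   0.0686]]
[0.0727 0.0814 0.0829 0.092 ]
t: 11.92
ee_pos: [0.516, -0.1532, 0.0514]
eef_rot: [[-0.236, 0.972, 0.002], [0.972, 0.236, -0.002], [-0.002, 0.002, -1.0]]
ft_force: [0.1, 0.1, -1.6]
opening: 0.0638
t 11.925 p [ 0.516  -0.1532  0.0514] open 0.06379662227460217 F [ 0.1242  0.0705 -1.6384] q [-25.7314  17.6461 101.1476  -0.0359  61.0622 -39.3803]
turn [0.0915 0.1157 0.0663] shift now [1.5575 0.7282 4.3541] shift after turn [1.5496 0.7333 4.3561]
```

The rim was at z 0.081 m, so it was seated, only pushed off-centre. I lower it again centred and release.

```bash
python3 -m inch '[[1.5,0.5,2,0.1,0.1,0,1],[0,0,1.5,0,0,0,1],[0,0,0,0,0,0,1]]'; python3 go.py up '[.5163,-.1515,.048]'
```

```text
t: 12.3
ee_pos: [0.5153, -0.1508, 0.0476]
eef_rot: [[-0.236, 0.972, -0.002], [0.972, 0.236, 0.001], [0.002, -0.002, -1.0]]
ft_force: [-0.8, 0.3, 1.6]
opening: 0.0633
t 12.3 p [ 0.5153 -0.1508  0.0476] open 0.06333118495776416 F [-0.8316  0.2714  1.5821] q [-25.5639  18.0194 101.1905   0.0191  60.9434 -39.2167]
turn [-0.1083 -0.1098  0.0435] shift now [-0.8619  0.778  -0.3979] shift after turn [-0.8621  0.7794 -0.3948]
```

Centred and in contact (Fz up by about 3 N). I release and back off straight up.

```bash
python3 -m inch '[[0,0,0,0,0,0,0.3],[0,0,0,0,0,0,0],[0,0,0,0,0,0,-1],[0,0,0,0,0,0,-1],[0,0,0,0,0,0,-1]]'; python3 -m inch '[[0,0,-15,0,0,0,-1],[0,0,-30,0,0,0,-1],[0,0,-40,0,0,0,-1],[0,0,-50,0,0,0,-1],[0,0,-20,0,0,0,-1]]';python3 go.py tilt '[.5193+.085*.1176,.1456-.085*.486,.1285+.085*.866]'
```

```text
t: 12.92
ee_pos: [0.5151, -0.1508, 0.0467]
eef_rot: [[-0.236, 0.972, -0.003], [0.972, 0.236, 0.002], [0.002, -0.002, -1.0]]
ft_force: [-0.0, -0.1, -0.1]
opening: 0.0901
t: 13.55
ee_pos: [0.5146, -0.1507, 0.208]
eef_rot: [[-0.236, 0.972, -0.005], [0.972, 0.236, 0.002], [0.003, -0.004, -1.0]]
ft_force: [-0.5, 0.8, -0.3]
opening: 0.094
t 13.55 p [ 0.5146 -0.1507  0.208 ] open 0.09395043196495372 F [-0.4921  0.7934 -0.2637] q [-25.5809   7.2226  93.3622   0.0154  79.7124 -39.2213]
turn [-0.2255 29.8004 -0.021 ] shift now [244.3093  74.3992   6.4434] shift after turn [208.6995  74.215  127.2809]
```

```bash
python3 -m inch '[[30,9,0,0,0,0,-1],[48,15,0,0,4,0,-1],[45,15,4,0,6,0,-1],[40,15,10,0,8,0,-1],[35,10,15,0,8,0,-1],[20,5,10,0,4,0,-1],[0,0,0,0,0,0,-1]]';python3 go.py tilt '[.5193+.085*.1176,.1456-.085*.486,.1285+.085*.866]'; python3 - <<'E'
from sl import *
grab('top','4');grab('side','4')
w=lambda z:.034+.006*z/.04
axis('side','4',(325,385,180,225),[(.006,.02),(.02,.036)],w,(.5155,-.1515))
axis('side','4',(335,380,140,210),[(.045,.055),(.055,.065),(.065,.078)],lambda z:.028+.004*(z-.003)/.078,(.5155,-.1515))
T=pts('top',np.load('top_4.npz')['d'])[265:340,385:460].reshape(-1,3)
for lo,hi in((.034,.046),(.074,.088)):
    q=T[(T[:,2]>lo)&(T[:,2]<hi)]; k=np.hypot(q[:,0]-.5155,q[:,1]+.1515)<.045; q=q[k]; print(len(q),cv2.minEnclosingCircle(q[:,:2].astype(np.float32)) if len(q)>3 else '')
im=cv2.imread('pics/top_4.png')[220:340,180:460]; cv2.imwrite('pics/c4.png',cv2.resize(im,None,fx=2.5,fy=2.5))
E
```

```text
t: 14.42
ee_pos: [0.5334, 0.0892, 0.2145]
eef_rot: [[-0.211, 0.971, -0.109], [0.836, 0.237, 0.495], [0.507, 0.013, -0.862]]
ft_force: [0.0, 0.1, 0.1]
opening: 0.094
t 14.425 p [0.5334 0.0892 0.2145] open 0.09404582043721611 F [0.02   0.132  0.1257] q [-16.5793  13.8908  90.4882  26.3188  91.3728 -33.5851]
turn [ 0.5973 -0.4431  0.503 ] shift now [ 7.2107 -0.6163 18.588 ] shift after turn [ 7.3494 -0.4867 18.5375]
side 4 0.006 134 [ 0.5167 -0.1514] rms 0.0012224837764004469
side 4 0.02 178 [ 0.5168 -0.1515] rms 0.00299757098007333
side 4 0.045 95 [ 0.5159 -0.1504] rms 0.0012206730604348301
side 4 0.055 99 [ 0.5155 -0.1508] rms 0.0014447329308342172
side 4 0.065 131 [ 0.5161 -0.1507] rms 0.0012955542044925873
112 ((0.5157051086425781, -0.15143366158008575), 0.03985040634870529)
81 ((0.5148892402648926, -0.1500864028930664), 0.03166208788752556)
```

View pics/c4.png

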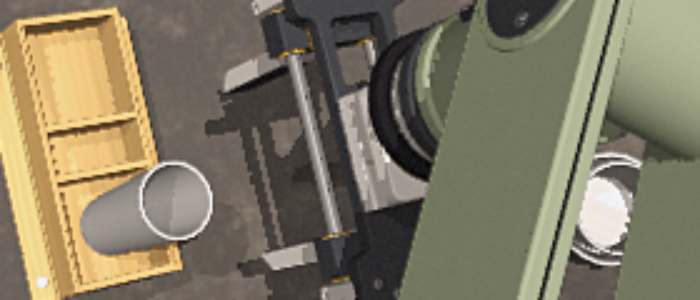

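The middle beaker sits within about 1.5 mm of the wide one's axis with its rim ring at the right radius. The slim one has not moved (crop rim (175,200)). Next I approach it.

```bash
python3 -m inch '[[7,0,10,0.6,-0.4,0.5,-1],[1,0,25,0,0,0,-1],[1,0,25,0,0,0,-1],[1,0,25,0,0,0,-1],[0,0,15,0,0,0,-1],[0,0,0,0,0,0,-1]]';python3 go.py tilt '[.5153,.1621,.0991]'
```

```text
t: 15.28
ee_pos: [0.5214, 0.1473, 0.1342]
eef_rot: [[-0.207, 0.972, -0.11], [0.846, 0.235, 0.479], [0.492, 0.007, -0.871]]
ft_force: [0.4, 0.0, -0.4]
opening: 0.0939
t 15.275 p [0.5214 0.1473 0.1342] open 0.09389266234311139 F [ 0.3999  0.0262 -0.3518] q [-10.5671  16.9103  96.6824  27.2395  80.2734 -32.2407]
turn [0.3406 0.5411 0.1596] shift now [-3.4718 -2.6969 38.3361] shift after turn [-3.841  -2.4588 38.3169]
```

```bash
python3 -m inch '[[-3.5,-2.5,6,0.3,0.5,0.2,-1],[0,0,14,0,0,0,-1],[0,0,10,0,0,0,-1],[0,0,5,0,0,0,-1],[0,0,0,0,0,0,-1]]';python3 go.py tilt '[.5153,.1621,.0991]'
```

```text
t: 15.9
ee_pos: [0.5172, 0.1605, 0.1015]
eef_rot: [[-0.203, 0.973, -0.114], [0.843, 0.233, 0.485], [0.498, 0.003, -0.867]]
ft_force: [-0.8, -0.0, -0.1]
opening: 0.094
t 15.9 p [0.5172 0.1605 0.1015] open 0.09400243468971092 F [-0.7519 -0.002  -0.0545] q [ -9.4733  19.2254  98.3177  28.2083  76.6571 -33.091 ]
turn [ 0.2133  0.1105 -0.033 ] shift now [ 0.5432 -1.4463  3.078 ] shift after turn [ 0.538  -1.4345  3.0844]
```

```bash
python3 -m inch '[[0.5,-1.5,3,0.2,0.1,0,-0.3],[0,0,0,0,0,0,1],[0,0,0,0,0,0,1],[0,0,0,0,0,0,1],[0,0,0,0,0,0,1],[0,0,0,0,0,0,1],[0,0,0,0,0,0,1]]';python3 go.py tilt '[.5153,.1621,.0991]'
```

```text
t: 16.77
ee_pos: [0.5159, 0.1618, 0.0998]
eef_rot: [[-0.204, 0.972, -0.116], [0.842, 0.235, 0.486], [0.499, 0.001, -0.866]]
ft_force: [-0.1, -0.2, -0.6]
opening: 0.0515
t 16.775 p [0.5159 0.1618 0.0998] open 0.051519508723823 F [-0.0744 -0.1561 -0.6384] q [ -9.3614  19.333   98.439   28.2417  76.5562 -33.1473]
turn [0.0771 0.0491 0.0072] shift now [ 0.0443 -0.4704  0.8419] shift after turn [ 0.0436 -0.4692  0.8425]
```

Gripped at 51.5 mm, where about 51 mm was expected. I lift along the axis, then turn it upright.

```bash
python3 -m inch '[[0,0,-8,0,0,0,1],[0,0,-15,0,0,0,1],[0,0,-20,0,0,0,1],[0,0,-25,0,0,0,1],[0,0,-25,0,0,0,1],[0,0,-25,0,0,0,1],[0,0,-20,0,0,0,1]]'; python3 -m inch '[[0,0,-8,0,-5,0,1],[0,0,-5,0,-8,0,1],[0,0,0,0,-8,0,1],[0,0,0,0,-7,0,1],[0,0,-10,0,-2,0,1],[0,0,0,0,0,0,1]]'; python3 go.py up '[.5158,-.1508,.24]'
```

```text
t: 17.65
ee_pos: [0.5323, 0.0898, 0.2256]
eef_rot: [[-0.203, 0.972, -0.116], [0.844, 0.234, 0.482], [0.496, 0.0, -0.868]]
ft_force: [0.4, 0.2, -2.0]
opening: 0.0514
t: 18.4
ee_pos: [0.5367, 0.0784, 0.2562]
eef_rot: [[-0.225, 0.974, 0.016], [0.974, 0.225, -0.021], [-0.024, 0.01, -1.0]]
ft_force: [0.3, 0.5, -1.4]
opening: 0.0515
t 18.4 p [0.5367 0.0784 0.2562] open 0.05147099563885242 F [ 0.3298  0.5067 -1.3812] q [ -0.0681   5.282   89.7845  -1.2023  84.0393 -12.9745]
turn [ 0.5943  1.3705 -0.578 ] shift now [-218.1942  -72.1668   20.6529] shift after turn [-217.8968  -74.1753   16.196 ]
```

```bash
python3 -m inch '[[-20,-7,0,0.6,1.4,-0.6,1],[-40,-13,0,0,0,0,1],[-45,-16,0,0,0,0,1],[-45,-16,0,0,0,0,1],[-35,-12,0,0,0,0,1],[-20,-7,0,0,0,0,1],[-6,-2,0,0,0,0,1],[0,0,0,0,0,0,1]]'; python3 go.py up '[.5158,-.1508,.175]'
```

```text
t: 19.4
ee_pos: [0.512, -0.1541, 0.255]
eef_rot: [[-0.227, 0.974, -0.003], [0.974, 0.227, 0.01], [0.01, -0.001, -1.0]]
ft_force: [0.0, 0.9, -2.2]
opening: 0.0514
t 19.4 p [ 0.512  -0.1541  0.255 ] open 0.051387639819303964 F [ 0.0225  0.9052 -2.2025] q [-26.2932   5.1399  90.0687   0.409   85.1979 -39.4716]
turn [-0.0527 -0.5731 -0.4572] shift now [ 1.5848  4.4997 80.0021] shift after turn [ 2.3493  4.4419 79.9866]
```

```bash
python3 -m inch '[[2,4.5,15,0,-0.6,-0.5,1],[0,0,22,0,0,0,1],[0,0,20,0,0,0,1],[0,0,12,0,0,0,1],[0,0,5,0,0,0,1],[0,0,0,0,0,0,1],[0,0,0,0,0,0,1]]'; python3 go.py up '[.5158,-.1508,.175]'; python3 - <<'E'
from sl import *
grab('side','5')
w=lambda z:.034+.006*z/.04
axis('side','5',(325,385,180,225),[(.006,.02)],w,(.5155,-.1515))
axis('side','5',(330,385,130,210),[(.045,.055),(.055,.065),(.065,.078)],lambda z:.028+.004*(z-.003)/.078,(.5155,-.1508))
F=r.get_state()['ee_pos'][2]-.080
axis('side','5',(330,385,90,190),[(F+.006,F+.02),(F+.02,F+.04),(F+.04,F+.06),(F+.06,F+.08)],lambda z:.022+.004*(z-F)/.114,(.5155,-.1508))
im=cv2.imread('pics/side_5.png')[90:240,280:430]; cv2.imwrite('pics/c5.png',cv2.resize(im,None,fx=4,fy=4))
E
```

```text
t: 20.27
ee_pos: [0.517, -0.1443, 0.1761]
eef_rot: [[-0.245, 0.97, -0.001], [0.97, 0.245, 0.001], [0.001, -0.0, -1.0]]
ft_force: [0.1, 0.4, -1.1]
opening: 0.051
t 20.275 p [ 0.517  -0.1443  0.1761] open 0.05102523850820489 F [ 0.0887  0.3759 -1.0529] q [-24.8616   8.7473  95.5355   0.043   75.7835 -39.0301]
turn [-0.0257 -0.074   0.558 ] shift now [-6.0304 -2.7514  1.1193] shift after turn [-6.0555 -2.6931  1.1259]
side 5 0.006 135 [ 0.5165 -0.1514] rms 0.0010362357649681842
side 5 0.045 97 [ 0.5158 -0.1507] rms 0.0012272596821229222
side 5 0.055 95 [ 0.5159 -0.1505] rms 0.0013433794846869605
side 5 0.065 133 [ 0.516  -0.1508] rms 0.001257643302672809
side 5 0.10222474648654821 116 [ 0.5159 -0.1431] rms 0.0012865690272110678
side 5 0.11622474648654821 181 [ 0.5162 -0.1436] rms 0.0012895721407391438
side 5 0.1362247464865482 188 [ 0.5163 -0.1439] rms 0.0013142383702948964
side 5 0.15622474648654822 197 [ 0.5168 -0.1444] rms 0.0013275045555065713
```

View pics/c5.png

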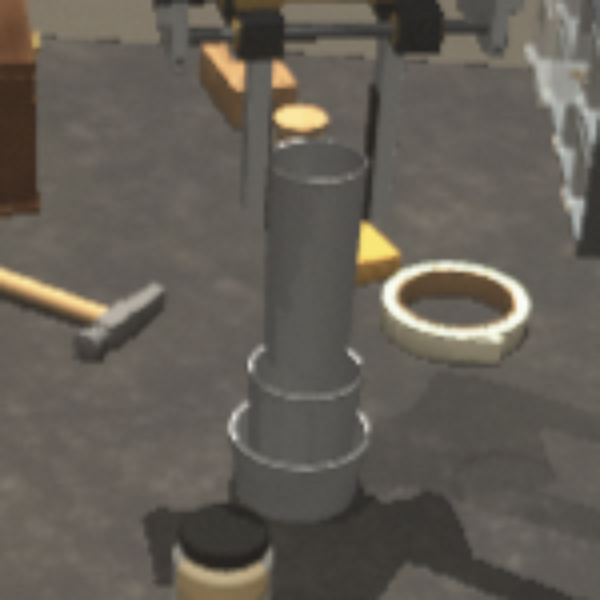

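Mid's axis is at (0.516, -0.1507) and slim's foot at (0.5157, -0.143), leaning 1.5°. So I need about -5.5 mm along tool x, -1.7 mm along tool y and -1.5° about y before lowering.

```bash
python3 -m inch '[[-5.5,-1.7,0,0,-1.5,0,1],[0,0,0,0,0,0,1],[0,0,0,0,0,0,1]]'; cat > m.py <<'E'
import sys; from sl import *
tag=sys.argv[1]; grab('side',tag)
axis('side',tag,(330,385,130,210),[(.045,.06),(.06,.078)],lambda z:.028+.004*(z-.003)/.078,(.5155,-.1508))
s=r.get_state(); F=s['ee_pos'][2]-.080; print(s['ee_pos'],s['ft_force'])
axis('side',tag,(330,385,90,195),[(max(F+.006,.09),max(F+.006,.09)+.014),(F+.04,F+.06),(F+.06,F+.08)],lambda z:.022+.004*(z-F)/.114,(.5155,-.1508))
E
python3 m.py 6
```

```text
t: 20.7
ee_pos: [0.5175, -0.1511, 0.1778]
eef_rot: [[-0.244, 0.97, 0.009], [0.969, 0.244, -0.027], [-0.029, 0.002, -1.0]]
ft_force: [0.3, -0.0, -1.9]
opening: 0.0516
side 6 0.045 150 [ 0.5157 -0.1506] rms 0.0013534654196576405
side 6 0.06 180 [ 0.5158 -0.1507] rms 0.0012601178875748372
[ 0.5176 -0.1511  0.1777] [-0.3319 -0.2692 -2.2583]
side 6 0.103744672896332 109 [ 0.517  -0.1518] rms 0.0013132700451375912
side 6 0.137744672896332 174 [ 0.5173 -0.1516] rms 0.0011937390831871255
side 6 0.15774467289633198 188 [ 0.5171 -0.1514] rms 0.0012498663047154513
```

```bash
python3 -m inch '[[1.7,-0.9,10,0,0,0,1],[0.3,0,10,0,0,0,1],[0.1,0,4,0,0,0,1],[0,0,0,0,0,0,1],[0,0,0,0,0,0,1]]';python3 m.py 7
```

```text
t: 21.38
ee_pos: [0.5156, -0.1497, 0.151]
eef_rot: [[-0.244, 0.97, 0.007], [0.969, 0.244, -0.026], [-0.027, 0.0, -1.0]]
ft_force: [-1.3, -0.2, -1.4]
opening: 0.0515
side 7 0.045 141 [ 0.5159 -0.1507] rms 0.0013563697705550675
side 7 0.06 194 [ 0.5158 -0.1511] rms 0.002991887616874562
[ 0.5156 -0.1497  0.151 ] [-1.0579  0.001  -1.8824]
side 7 0.09 107 [ 0.5152 -0.1505] rms 0.0013115721712725383
side 7 0.11101411843724265 169 [ 0.5151 -0.1499] rms 0.0014431648993445357
side 7 0.13101411843724264 178 [ 0.5155 -0.1496] rms 0.0013414611636707431
```

```bash
python3 -m inch '[[0,0.7,10,0,0,0,1],[0.4,0,14,0,0,0,1],[0.4,0,14,0,0,0,1],[0.2,0,8,0,0,0,1],[0,0,0,0,0,0,1]]';python3 m.py 8
```

```text
t: 22.05
ee_pos: [0.5159, -0.1495, 0.1011]
eef_rot: [[-0.244, 0.97, 0.006], [0.969, 0.244, -0.026], [-0.027, -0.001, -1.0]]
ft_force: [0.3, -0.8, -1.2]
opening: 0.052
side 8 0.045 144 [ 0.5155 -0.1506] rms 0.0013331706329024408
side 8 0.06 187 [ 0.5159 -0.1507] rms 0.0018762162882027555
[ 0.5162 -0.1497  0.1016] [ 0.1131  0.5065 -1.1919]
side 8 0.09 118 [ 0.5159 -0.1496] rms 0.0014234655374058631
side 8 0.06156138631554265 211 [ 0.5156 -0.1422] rms 0.0035554286373304608
side 8 0.08156138631554265 179 [ 0.5158 -0.1494] rms 0.002505328512680081
```

```bash
python3 -m inch '[[-0.6,0,6,0,0,0,1],[0,0,3,0,0,0,1],[0,0,0,0,0,0,1]]';python3 -m inch '[[0,0,2.5,0,0,0,1],[0,0,0,0,0,0,1]]';python3 -m inch '[[0,0,2,0,0,0,1]]';python3 go.py up '[.5158,-.1508,.086]'
```

```text
t: 22.48
ee_pos: [0.5174, -0.151, 0.093]
eef_rot: [[-0.244, 0.97, 0.009], [0.969, 0.244, -0.027], [-0.028, 0.002, -1.0]]
ft_force: [1.3, -0.0, -1.1]
opening: 0.0516
t: 22.72
ee_pos: [0.5177, -0.1512, 0.0907]
eef_rot: [[-0.244, 0.97, 0.009], [0.969, 0.244, -0.027], [-0.029, 0.002, -1.0]]
ft_force: [0.2, -0.3, -2.3]
opening: 0.051
t: 22.85
ee_pos: [0.518, -0.1513, 0.089]
eef_rot: [[-0.244, 0.97, 0.01], [0.969, 0.244, -0.028], [-0.029, 0.003, -1.0]]
ft_force: [-0.3, -0.1, -1.4]
opening: 0.0515
t 22.85 p [ 0.518  -0.1513  0.089 ] open 0.051520999238355916 F [-0.3219 -0.1332 -1.4144] q [-24.7061  14.1754 100.3785  -1.3358  64.2586 -38.2508]
turn [0.1831 1.6848 0.5123] shift now [ 1.1591 -2.0318  2.922 ] shift after turn [ 1.0544 -2.0323  2.9611]
```

```bash
python3 -m inch '[[1,-2,1.5,0,0,0,1]]';python3 -m inch '[[0,0,1.5,0,0,0,1]]';python3 -m inch '[[0,0,1.5,0,0,0,1]]';python3 go.py up '[.5158,-.1508,.086]'; python3 m.py 9
```

```text
t: 22.98
ee_pos: [0.5168, -0.1513, 0.088]
eef_rot: [[-0.244, 0.97, 0.012], [0.969, 0.244, -0.029], [-0.031, 0.005, -1.0]]
ft_force: [1.4, -0.5, 2.6]
opening: 0.0513
t: 23.1
ee_pos: [0.5173, -0.1521, 0.0879]
eef_rot: [[-0.244, 0.97, 0.013], [0.969, 0.244, -0.03], [-0.033, 0.006, -0.999]]
ft_force: [-2.5, -0.9, 9.9]
opening: 0.0513
t: 23.22
ee_pos: [0.5174, -0.1526, 0.0879]
eef_rot: [[-0.244, 0.97, 0.013], [0.969, 0.244, -0.031], [-0.033, 0.005, -0.999]]
ft_force: [-4.2, 0.6, 9.4]
opening: 0.0514
t 23.225 p [ 0.5174 -0.1526  0.0879] open 0.05138596111431211 F [-4.1738  0.5625  9.3709] q [-24.7922  14.0863 100.6471  -1.4443  63.8361 -38.2981]
turn [0.3127 1.9103 0.5266] shift now [ 2.1697 -1.1548  1.8019] shift after turn [ 2.0977 -1.1643  1.8793]
side 9 0.045 150 [ 0.5162 -0.1507] rms 0.0014052459580110202
side 9 0.06 191 [ 0.516  -0.1509] rms 0.0023574475009190804
[ 0.5174 -0.1525  0.0879] [-2.2939  1.2221  7.7911]
side 9 0.09 144 [ 0.5185 -0.1519] rms 0.0036381990175912053
side 9 0.04785006667781969 40 [ 0.5164 -0.1405] rms 0.0034232884290764935
side 9 0.06785006667781969 255 [ 0.5159 -0.1439] rms 0.00452492462282646
```

Contact was at TCP z 0.088 m, 2 mm above the prediction, as it was for the middle beaker (0.0477 against 0.046). I ease off the pressure, release and retreat.

```bash
python3 -m inch '[[1.5,-1.2,-0.7,0,0,0,1],[0,0,0,0,0,0,1]]'; python3 -m inch '[[0,0,0,0,0,0,0.4],[0,0,0,0,0,0,0.2],[0,0,0,0,0,0,-0.3],[0,0,0,0,0,0,-1],[0,0,0,0,0,0,-1],[0,0,0,0,0,0,-1]]'; python3 -m inch '[[0,0,-12,0,0,0,-1],[0,0,-25,0,0,0,-1],[0,0,-40,0,0,0,-1],[0,0,-40,0,0,0,-1],[0,0,-10,0,0,0,-1]]'
```

```text
t: 23.52
ee_pos: [0.5153, -0.151, 0.0883]
eef_rot: [[-0.244, 0.97, 0.013], [0.969, 0.244, -0.031], [-0.033, 0.005, -0.999]]
ft_force: [1.4, -0.1, -1.7]
opening: 0.0515
t: 24.28
ee_pos: [0.5155, -0.1512, 0.0882]
eef_rot: [[-0.244, 0.97, 0.013], [0.969, 0.244, -0.031], [-0.033, 0.005, -0.999]]
ft_force: [0.1, -0.2, -0.5]
opening: 0.0877
t: 24.9
ee_pos: [0.5135, -0.1469, 0.2206]
eef_rot: [[-0.244, 0.97, 0.012], [0.969, 0.244, -0.031], [-0.033, 0.005, -0.999]]
ft_force: [0.7, 0.3, -0.9]
opening: 0.0938
```

```bash
python3 -m inch '[[0,-40,0,0,0,0,-1],[0,-55,0,0,0,0,-1],[-30,-45,0,0,0,0,-1],[-30,-20,0,0,0,0,-1],[0,0,0,0,0,0,-1],[0,0,0,0,0,0,-1]]'; python3 - <<'E'
from sl import *
grab('top','10');grab('side','10')
axis('side','10',(325,385,180,225),[(.006,.02),(.02,.035)],lambda z:.034+.006*z/.04,(.5155,-.1515))
axis('side','10',(330,385,130,210),[(.045,.06),(.06,.075)],lambda z:.028+.004*(z-.003)/.078,(.5155,-.1508))
axis('side','10',(330,385,120,200),[(.085,.1),(.1,.117)],lambda z:.022+.004*(z-.006)/.114,(.5155,-.1508))
T=pts('top',np.load('top_10.npz')['d'])[255:345,385:475].reshape(-1,3); T=T[np.hypot(T[:,0]-.5155,T[:,1]+.1515)<.045]
for lo,hi in((.034,.046),(.074,.088),(.108,.13)):
    q=T[(T[:,2]>lo)&(T[:,2]<hi)]; print(len(q),cv2.minEnclosingCircle(q[:,:2].astype(np.float32)) if len(q)>3 else '',np.median(q[:,2]),np.percentile(q[:,2],95))
a=cv2.imread('pics/side_10.png')[110:250,280:430]; b=cv2.imread('pics/top_10.png')[230:370,350:500]
cv2.imwrite('pics/c10.png',cv2.resize(np.hstack([a,b]),None,fx=2.6,fy=2.6)); print(r.get_state()['t'],r.get_state()['ee_pos'],r.get_state()['ft_force'])
E
```

```text
t: 25.65
ee_pos: [0.3683, -0.244, 0.2187]
eef_rot: [[-0.246, 0.969, 0.011], [0.969, 0.246, -0.027], [-0.029, 0.004, -1.0]]
ft_force: [0.3, 0.3, 0.2]
opening: 0.0941
side 10 0.006 129 [ 0.5168 -0.1511] rms 0.0012310713456687489
side 10 0.02 158 [ 0.5169 -0.151 ] rms 0.0027284557308023412
side 10 0.045 140 [ 0.516  -0.1506] rms 0.0011805210182045142
side 10 0.06 152 [ 0.5158 -0.1507] rms 0.0016337802404961385
side 10 0.085 127 [ 0.515  -0.1524] rms 0.0014483481244766043
side 10 0.1 149 [ 0.5148 -0.1521] rms 0.001517534842256149
298 ((0.5155430436134338, -0.1514715701341629), 0.04008824750781059) 0.03987744494811274 0.04400779393334988
221 ((0.5151004791259766, -0.150564044713974), 0.032047949731349945) 0.08068257118201339 0.08662470698431368
230 ((0.5136275887489319, -0.15228350460529327), 0.026094581931829453) 0.11879597149619153 0.12170744797551805
25.75 [ 0.3686 -0.2438  0.2188] [-0.0437  1.4957 -0.0896]
```

View pics/c10.png

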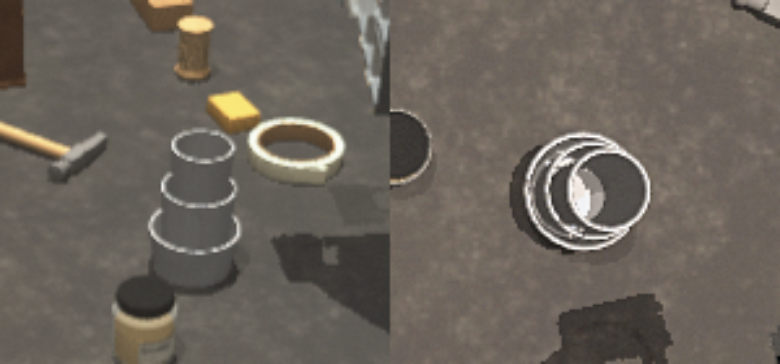

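The nest is complete. The three rims stand at z 0.040, 0.081 and 0.119 m (0.040, 0.081 and 0.120 expected) and their centres agree within about 2.5 mm. The arm is clear.

```bash
python3 -c "
from rig import r; print(r.hand_in())"
```

```text
the job is handed in; nothing more can be done
None
```

The nest is made and handed in at about 25.8 s of the 51 s allowed: the middle beaker stands in the wide one and the slim one in the middle one. No verdict was reported, so what follows is from my own checks.

**Seating:** In the last top view the rims were at z of about 0.040, 0.081 and 0.119 m, where full seating would give 0.040, 0.081 and 0.120. The middle beaker was about 1 mm off the wide one's axis and the slim one about 2 mm off the middle one's, against 8 mm allowed. In the side view the beaker walls looked upright, with axes shifting less than 0.5 mm between heights.

**Wide beaker, jar and cork:** The wide beaker moved less than 1 mm, and the gripper was open and well clear. The jar still stood upright near its place in the last pictures. I did not re-measure the jar or the cork, but neither was touched on any move I saw.

**What disagreed:**
- **Contact height:** Both beakers touched down about 2 mm higher on the tool than I predicted.
- **Extra push:** I read the middle beaker's contact as not yet seated and pressed it to about 20 N, which pushed it 3 mm off-centre. I lifted it 4 mm, re-centred it and set it down again before letting go.
- **Slim beaker lean:** It hung about 1.5° off upright in the grip, so I corrected that before lowering it in.
- **Camera offset:** The two cameras differ by about 1 mm in x.

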